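Seat a taper punch in its rocking die cup and prove that it rocks free

TASK

Lift the blue-capped taper punch out of the wooden rack, set its cone upright into the matching brass cup and press it fully home with a steady push of about 15 newtons, never much over 20. Then ease off to a light push of about 5 newtons and, keeping that on the seated punch, rock punch and cup together about 10 degrees away from the robot and then about 10 degrees towards it, pausing at each end, to check that they rock free. Leave the punch standing upright and fully seated, let go, and leave everything else where it is.

Things in the scene. Friction and masses are not known exactly. Their poses are not given: they have to be found in the camera images.
- punch: steel taper punch, blue cap, 72 mm tall, about 0.16 kg. Origin on its axis at the underside of its collar, z towards the cap. Below it: a smooth oiled cone 22 mm long, radius 15 mm at the collar, 5 mm at the tip. Above: collar 41 mm across, 5 mm thick; neck; square head; 3 mm cap. It hangs by its collar in the rack.
- punch_head (a point): middle of the punch's square head, on its axis 30 mm above the punch's origin; where to grip it. The head is 18 x 18 mm, its flats facing the punch's own x and y, and reaches from 13 to 47 mm above the origin; the neck below it is 17 mm across.
- slim_punch: the other punch in the rack, with a red cap and a slender cone; same collar and head, origin at the underside of its collar. It does not belong to the cup and stays in the rack.
- rack: fixed pale wooden rack, 56 x 154 x 50 mm, origin at the centre of its underside, y along its length; two round through holes 34 mm across in its top plate, at y = +45 and -45 mm, hold the punches (either may be in either hole). Its place and yaw vary.
- holder: fixed dark steel holder: base plate 100 x 96 x 12 mm, origin at the centre of its underside, and two cheeks 26 x 9 mm rising to z = 62 mm at y = +33.5 and -33.5 mm. The cup swings between them on pins along the holder's y axis, 50 mm above its origin. Its x axis points away from the robot, within 0.35 rad; its place varies.
- cup_mouth (a point): centre of the brass cup's mouth at the rim, z out along the cup's axis, 10 mm above the swing axis. Mouth 26 mm across inside, 43 outside, same taper as the cone. Fully home, the punch's origin is on the axis 4 mm above this point (a 4 mm gap collar to rim). Contact is stiff; an off-centre cone hangs up on one wall with a side force: ease it sideways.
- cup (a joint): swing of the cup about the holder's y axis, rad: 0 = upright, positive = its mouth leans along the holder's +x, away from the robot; range -0.4 to 0.4. Slight friction (0.03 N m); it stays where it is left. It starts crooked by up to 0.25 either way; a cone pressed in turns it true. Move it slowly: a jerk knocks cone and cup together hard.
- red_pliers: red-handled pliers lying on the bench, a bystander; origin at the centre of its underside.
- striker: wire flint striker lying on the bench, a bystander; origin at the centre of its underside.
- dapping_cube: brass-coloured dapping cube, 38 mm, a bystander; origin at the centre of its underside.
- tin: round aluminium parts tin, 50 mm across, 19 mm high, a bystander; origin at the centre of its underside.
Things that resemble listed ones, but are neither listed nor needed, are in the scene too. What is shaped like the punch but orange is not meant.

How it is judged:
By the outcome, as a careful person would: the job done as asked, in the order asked, and still so for the second after the job is handed in, with the robot touching nothing.
It also fails if it takes over 72 s, if anything falls off the work surface, if the arm or the gripper's body presses on something with over 40 N, if the wrist force passes 120 N, or if a joint passes its speed limit or range.

ROBOT

A 7-joint arm with a two-finger parallel gripper is mounted at the origin on a cart in front of the work surface, level with it; the furniture and walls round the work are solid. World frame = base frame: x ahead of the robot, y to its left, z up, the work surface at z = 0. Lengths are in m, angles in rad, forces in N, time in s.
With the tool pointing down it reaches from about 0.35 to 0.9 m from the base axis. Payload 8.1 kg.
Tool frame: the origin (TCP) lies at the very end of the fingers, on their centre line; the grasp point (between the pads) lies 19 mm behind it (grasp_offset is the distance from the TCP to the grasp point, in m); z points along the fingers, y is the line along which they close (so a half turn about z gives the same grasp; the last joint's range is limited). The gripper opens to 92 mm and grips with 3 to 60 N. Pads are 19 mm wide; open, the fingers measure 130 mm over their backs; the gripper's body (75 mm by 190 mm) begins 47 mm behind the grasp point.
Start: joints at [-1.402, 0.434, 0.025, 1.573, -0.012, 1.134, -0.075], TCP at [0.168, 0.602, 0.227] pointing down, gripper open.
Joint ranges: [-2.62, 2.62], [-0.44, 2.09], [-1.27, 1.32], [0.08, 2.57], [-1.32, 4.46], [0.12, 2], [-2.74, 2.74]. Speed limits (rad/s): [2.22, 2.22, 3.01, 3.01, 3.14, 3.14, 3.14].

INTERFACE

Orientations are given as a rotation vector (axis times angle).
In Python, from cell import observe, get_image, camera_params, sign_off, silhouettes, grasp_offset gives the robot as it stands. The module is installed in compiled form; this text tells all that it offers.
- The arm moves only by the tool jog_arm, never from a script. Its argument "motion" is a list that holds one entry, the list of rows, each a list of 7 numbers: the shift along the tool's x, y, z in m, then the turn, a rotation vector about the tool's x, y, z in rad, then the closure, from -1 (fully open) to 1 (shut), so that 0 is half open. In form: [[[dx, dy, dz, wx, wy, wz, hand], ...]]. A call has 1 to 10 rows; each row is the pose to reach, as a shift and turn from the pose commanded when the call began, along the tool's axes at that moment; what a row does not reach only later rows make up. A row lasts 1/12 s, in which the tool goes at most 41.7 mm and 7.16 degrees, less where a joint would pass 70% of its speed; a pose out of reach is approached as far as the arm can. A call with a gripper value outside its range is refused whole. The fingers move at their own pace and stop on an object; "force" is the grip in N (left out, the last holds). Time passes only in rows, so rows that repeat a pose let the fingers close. It gives the time, the measured TCP pose, the force, the opening and the grip force at its end, in the units of the state.
- observe(): the state, without advancing time (a new reading comes with each control period).
- get_image(name): name is "scene" or "top" or "wrist"; returns the picture (384x512x3 uint8, red, green, blue); there is no depth.
- camera_params(name): a dict with "vertical_fov" (degrees; the focal length in pixels is half the picture's height over the tangent of half this angle, whatever the lens; pixels are square), "cx", "cy" (the principal point, pixels), "dist_coeffs" ([k1, k2, p1, p2, k3] as OpenCV has them; the pictures are not rectified), "T" (4x4, takes a point from camera to world coordinates). Camera axes: x right, y down, z forward; pixel columns grow to the right and rows downward; lengths in m; the calibration is good to about 2 mm. A picture is of the moment at which its call begins: read the wrist's pose just before it. camera_params takes no time and is no camera call; for the wrist camera it gives the pose at the moment of the call.
- sign_off(): hands the job in; it is judged then, once.
Trained networks look in the newest picture that a camera, given by its name, has taken for a name from the list of things; names that differ only in an ending like _2 or _b are one class to them, and where a whole thing is asked for, a point or a joint stands for the part that bears it (a point fixed in the world has none). Each returns a list of dicts, best first, with "p" (0 to 1); they miss things now and then, are a little off and sometimes report something else, mostly with a low value. They report only what shows in the picture. A call takes as long as a camera call. They do not tell look-alikes from the thing itself.
- silhouettes(query, camera): "mask" (384x512 bool, what is visible of it) and "pixel" ([column, row] in pixels, amid what is visible of it).
The state is a dict: "clock": time; "joints": joint angles; "dq": joint speeds; "joint_efforts": joint torques, N m; "position": TCP position; "ee_rot": TCP orientation; "force": force on the tool from outside, world axes, zero at the start; "ft_torque": the same for the moment, N m; "width": opening from 0.0 (shut) to 1.0 (fully open); "gripper_force": force on a finger pad.
Only numpy, scipy, OpenCV 4.12 (cv2) and the standard library are available. Lean on these libraries where they do the work, as an engineer would, in place of code of your own. Each camera call takes 0.05 s, during which the arm holds its last target. There are 200 camera calls.

## Working session

There is one attempt and no reset: what is moved stays moved. The work goes in short steps, Python scripts to look and compute and a tool call to move; the robot and the scene stay as the last step left them, time stands still between calls to the robot, and variables do not carry over. Pictures are saved under pics/ and viewed, at most 10 in all, crops included, and the job is handed in when it is done.

Besides the shell and the picture viewer there is one more tool, called after "Call:" as name(argument=value, ...), one argument or row to a line, values as JSON. jog_arm: Moves the arm, as the interface text tells. Its arguments: {"type":"object","properties":{"motion":{"type":"array"},"force":{"type":"number"}},"required":["motion"]}

```bash
mkdir -p pics; cat > h.py <<'E'
import numpy as np, cv2
from cell import *
from scipy.spatial.transform import Rotation as R
def cam(n):
    c=camera_params(n); f=192/np.tan(np.radians(c['vertical_fov'])/2)
    return np.array([[f,0,c['cx']],[0,f,c['cy']],[0,0,1.]]),np.array(c['dist_coeffs'],float),np.array(c['T'])
def ray(n,px,C=None):
    K,d,T=C or cam(n)
    u=cv2.undistortPoints(np.array(px,float).reshape(-1,1,2),K,d).reshape(-1,2)
    D=np.c_[u,np.ones(len(u))]@T[:3,:3].T
    return T[:3,3],D
def at_z(n,px,z,C=None):
    o,D=ray(n,px,C); return o+D*((z-o[2])/D[:,2])[:,None]
def proj(n,P,C=None):
    K,d,T=C or cam(n); Ti=np.linalg.inv(T)
    return cv2.projectPoints(np.array(P,float).reshape(-1,3),cv2.Rodrigues(Ti[:3,:3])[0],Ti[:3,3],K,d)[0].reshape(-1,2)
def save(n,name):
    im=get_image(n); cv2.imwrite(f'pics/{name}.png',im[:,:,::-1]); return im
E
python3 - <<'E'
from h import *
s=observe(); print({k:np.round(v,3) for k,v in s.items()}, grasp_offset if not callable(grasp_offset) else grasp_offset())
a=save('top','top0');b=save('scene','scene0')
cv2.imwrite('pics/both.png',cv2.resize(np.vstack([a,b])[:,:,::-1],None,fx=.78,fy=.78))
for n in('top','scene'):
    print(n,cam(n)[2].round(3).tolist())
    for q in ('punch','slim_punch','rack','holder','cup','punch_head'):
        for r in silhouettes(q,n)[:3]: print(n,q,round(r['p'],2),np.round(r['pixel']),r['mask'].sum())
E
```

```text
{'clock': np.float64(0.0), 'joints': array([-1.402,  0.435,  0.025,  1.574, -0.012,  1.134, -0.075]), 'dq': array([-0.   , -0.   ,  0.001,  0.001, -0.001, -0.002,  0.   ]), 'joint_efforts': array([-1.0000e-03, -6.6788e+01,  9.8500e-01, -3.1444e+01, -6.0000e-02,
        4.3000e-02,  0.0000e+00]), 'position': array([0.168, 0.602, 0.226]), 'ee_rot': array([-4.260e-01, -3.113e+00,  2.000e-03]), 'force': array([0.472, 0.272, 0.176]), 'ft_torque': array([-0.014,  0.04 ,  0.052]), 'gripper_force': np.float64(0.0), 'width': np.float64(0.999)} 0.0188
top [[0.016, -0.996, 0.092, 0.383], [-1.0, -0.016, -0.002, -0.037], [0.004, -0.092, -0.996, 1.528], [0.0, 0.0, 0.0, 1.0]]
top punch 0.63 [204. 184.] 94
top punch 0.49 [271. 198.] 80
top slim_punch 0.64 [237. 212.] 122
top slim_punch 0.55 [210. 217.] 122
top slim_punch 0.54 [274. 224.] 37
top rack 0.87 [226. 216.] 466
top holder 0.76 [165. 197.] 819
top holder 0.18 [163. 196.] 134
top punch_head 0.68 [209. 181.] 103
top punch_head 0.59 [239. 213.] 121
top punch_head 0.38 [224. 217.] 583
scene [[0.466, -0.538, 0.703, -0.197], [-0.885, -0.295, 0.361, -0.429], [0.013, -0.79, -0.613, 0.735], [0.0, 0.0, 0.0, 1.0]]
scene punch 0.56 [268. 218.] 221
scene punch 0.53 [223. 204.] 209
scene punch 0.5 [199. 235.] 216
scene slim_punch 0.66 [194. 196.] 205
scene rack 0.94 [210. 209.] 732
scene holder 0.65 [164. 177.] 838
scene cup 0.56 [161. 173.] 149
scene cup 0.32 [254. 243.] 111
scene punch_head 0.74 [269. 212.] 202
scene punch_head 0.65 [209. 180.] 176
scene punch_head 0.51 [225. 202.] 166
```

View pics/both.png

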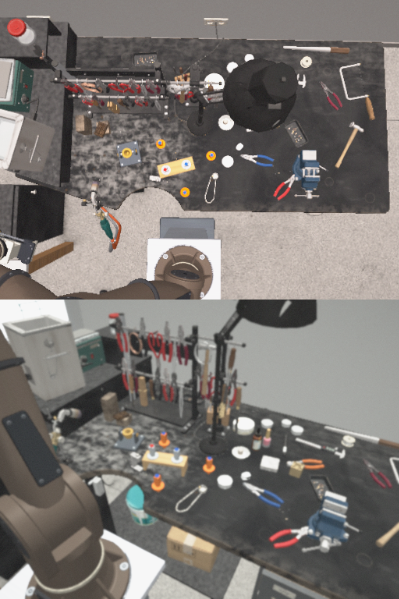

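The composite shows the rack near top pixel (226,214), with a blue cap around (239,213) and a red one around (211,216). The holder is near (164,197), and there are orange decoys at about (205,184), (270,199) and (237,246). I'll zoom in to check.

```bash
python3 - <<'E'
from h import *
a=cv2.imread('pics/top0.png')[160:260,130:290]; b=cv2.imread('pics/scene0.png')[150:250,130:290]
cv2.imwrite('pics/crop1.png',cv2.resize(np.vstack([a,b]),None,fx=2.95,fy=2.95,interpolation=cv2.INTER_CUBIC))
C=cam('top')
im=cv2.imread('pics/top0.png'); hsv=cv2.cvtColor(im,cv2.COLOR_BGR2HSV)[200:230,195:255]
for nm,lo,hi in(('blue',105,130),('red',170,180),('red0',0,6)):
    m=(hsv[...,0]>=lo)&(hsv[...,0]<=hi)&(hsv[...,1]>120)&(hsv[...,2]>80); y,x=np.nonzero(m)
    if len(x): p=[x.mean()+195,y.mean()+200]; print(nm,len(x),p,at_z('top',p,.095,C))
r=silhouettes('rack','top')
print('top rack',at_z('top',[226,214],.05,C)); 
q=silhouettes('rack','top')[0]['mask'].astype(np.uint8); bx=cv2.minAreaRect(cv2.findNonZero(q)); print(bx, at_z('top',cv2.boxPoints(bx),.05,C).round(3))
q=silhouettes('holder','top')[0]['mask'].astype(np.uint8); bx=cv2.minAreaRect(cv2.findNonZero(q)); print(bx, at_z('top',cv2.boxPoints(bx),.012,C).round(3), at_z('top',[bx[0]],.03,C))
E
```

```text
blue 8 [np.float64(238.125), np.float64(209.875)] [[ 0.47012542 -0.00422975  0.095     ]]
red0 10 [np.float64(211.2), np.float64(217.0)] [[0.44563938 0.08245412 0.095     ]]
top rack [[0.45841463 0.03701969 0.05      ]]
((225.6792449951172, 213.87738037109375), (16.895347595214844, 45.3289794921875), 74.05460357666016) [[ 0.464  0.119  0.05 ]
 [ 0.508 -0.026  0.05 ]
 [ 0.454 -0.043  0.05 ]
 [ 0.41   0.102  0.05 ]]
((164.6764678955078, 196.79412841796875), (28.7432861328125, 29.177148818969727), 77.47119140625) [[0.553 0.312 0.012]
 [0.576 0.215 0.012]
 [0.48  0.19  0.012]
 [0.456 0.287 0.012]] [[0.5145251  0.24756618 0.03      ]]
```

View pics/crop1.png

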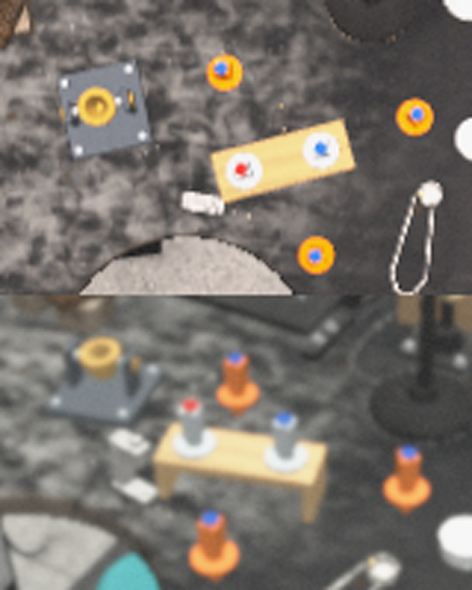

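The crops confirm it: the blue-capped steel punch is in the right-hand hole at top pixel (238,211), about (0.47, 0.00). The red-capped one is to its left, and the holder with the cup is at about (0.515, 0.25). The all-orange decoys can be ignored.

```bash
cat >> h.py <<'E'
def tool():
    s=observe(); return np.array(s['position']),R.from_rotvec(s['ee_rot'])
def Rdown(ydir):  # tool pointing down, y axis horizontal along angle ydir
    y=np.array([np.cos(ydir),np.sin(ydir),0]); z=np.array([0,0,-1.]); x=np.cross(y,z)
    return R.from_matrix(np.c_[x,y,z])
def delta(pos,Rt):
    p,r=tool(); d=r.inv().apply(np.array(pos)-p); w=(r.inv()*Rt).as_rotvec()
    print('delta',d.round(4),'turn',w.round(4),'rows>=',round(max(np.linalg.norm(d)/.0417,np.degrees(np.linalg.norm(w))/7.16),1))
E
python3 - <<'E'
from h import *
p,r=tool(); print(r.as_matrix().round(3).tolist())
T=cam('wrist')[2]; print('cam in tool',r.inv().apply(T[:3,3]-p).round(4),(r.inv()*R.from_matrix(T[:3,:3])).as_matrix().round(3).tolist(), camera_params('wrist')['vertical_fov'])
for yd in (1.27,1.57,1.87): delta([.50,.249,.26],Rdown(yd))
E
```

```text
[[-0.963, 0.269, 0.0], [0.269, 0.963, 0.0], [-0.0, 0.0, -1.0]]
cam in tool [ 0.076  -0.0002 -0.1575] [[-0.001, -0.959, -0.283], [1.0, -0.001, 0.0], [-0.0, -0.283, 0.959]] 64.69634783616065
delta [-0.4148 -0.2509 -0.0332] turn [0.     0.     0.0289] rows>= 11.7
delta [-0.4148 -0.2509 -0.0332] turn [ 0.      0.     -0.2711] rows>= 11.7
delta [-0.4148 -0.2509 -0.0332] turn [ 0.      0.     -0.5711] rows>= 11.7
```

```bash
python3 - <<'E'
from h import *
delta([.44,.13,.24],Rdown(1.84))
E
```

```text
delta [-0.3889 -0.3816 -0.0133] turn [ 0.      0.     -0.5411] rows>= 13.1
```

Call:
jog_arm(
  motion=[
    [[-0.03,-0.03,-0.001,0,0,-0.05,-0.6],[-0.06,-0.06,-0.002,0,0,-0.09,-0.6],[-0.09,-0.088,-0.003,0,0,-0.13,-0.6],[-0.12,-0.118,-0.004,0,0,-0.17,-0.6],[-0.15,-0.147,-0.005,0,0,-0.21,-0.6],[-0.18,-0.177,-0.006,0,0,-0.25,-0.6],[-0.21,-0.206,-0.007,0,0,-0.29,-0.6],[-0.24,-0.235,-0.008,0,0,-0.33,-0.6],[-0.27,-0.265,-0.009,0,0,-0.38,-0.6],[-0.3,-0.294,-0.01,0,0,-0.42,-0.6]],
  ],
)

```text
clock: 1.68
position: [0.3767, 0.2395, 0.237]
ee_rot: [-0.237, 3.132, 0.001]
force: [0.5, 0.6, 0.2]
width: 0.798
gripper_force: 0.0
```

```bash
python3 - <<'E'
from h import *
delta([.44,.13,.24],Rdown(1.84)); print(tool()[0])
E
```

```text
delta [-0.0462 -0.1177 -0.003 ] turn [ 0.0006  0.0007 -0.1184] rows>= 3.0
[0.37665466 0.23945961 0.23704594]
```

Call:
jog_arm(
  motion=[
    [[-0.012,-0.03,0,0,0,-0.03,-0.6],[-0.024,-0.06,0,0,0,-0.06,-0.6],[-0.036,-0.09,0,0,0,-0.09,-0.6],[-0.046,-0.115,-0.003,0,0,-0.12,-0.6],[-0.046,-0.118,-0.003,0,0,-0.12,-0.6],[-0.046,-0.118,-0.003,0,0,-0.12,-0.6]],
  ],
)

```text
clock: 2.18
position: [0.4397, 0.1297, 0.2399]
ee_rot: [-0.413, 3.114, -0.0]
force: [-0.9, 1.1, 0.8]
width: 0.801
gripper_force: 0.0
```

```bash
python3 - <<'E'
from h import *
C=cam('wrist'); im=save('wrist','w1')
np.savez('w1.npz',K=C[0],d=C[1],T=C[2])
for q in ('punch','slim_punch','rack','holder','cup'):
    for r in silhouettes(q,'wrist')[:4]:
        print(q,round(r['p'],2),np.round(r['pixel']),r['mask'].sum())
        cv2.imwrite(f"pics/m_{q}_{int(r['pixel'][0])}.png",r['mask'].astype(np.uint8)*255)
E
```

```text
punch 0.86 [157.  69.] 1120
punch 0.82 [ 44. 179.] 1194
punch 0.72 [211. 252.] 663
punch 0.6 [127. 172.] 1116
slim_punch 0.84 [210. 170.] 958
rack 0.96 [177. 161.] 4194
holder 0.82 [309. 226.] 2829
```

View pics/w1.png

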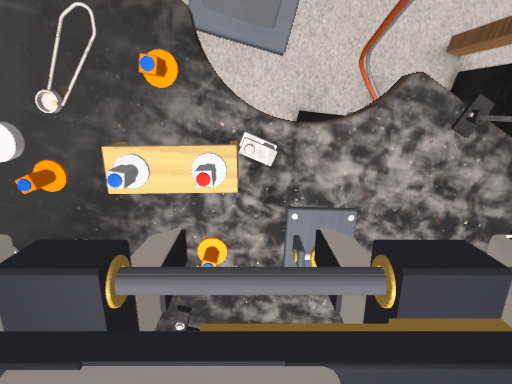

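The wrist view shows the rack at (172,168). The blue-capped punch is in its left hole, with the cap at (115,180) and the collar at (130,171); the red one is at (205,175). The holder is partly hidden at (320,235).

```bash
python3 - <<'E'
from h import *
f=np.load('w1.npz'); C=(f['K'],f['d'],f['T'])
im=cv2.imread('pics/w1.png'); hsv=cv2.cvtColor(im,cv2.COLOR_BGR2HSV).astype(int)
H,S,V=hsv[...,0],hsv[...,1],hsv[...,2]
def blob(m,x0,x1,y0,y1):
    k=np.zeros(m.shape,np.uint8); k[y0:y1,x0:x1]=m[y0:y1,x0:x1]
    n,l,st,c=cv2.connectedComponentsWithStats(k); i=1+st[1:,4].argmax(); return l==i,c[i]
b,c=blob((H>105)&(H<130)&(S>150)&(V>100),100,130,165,195)
P=at_z('wrist',[c],.1,C); print('cap',b.sum(),c,P.round(4))
pts=at_z('wrist',np.argwhere(b)[:,::-1],.1,C)[:,:2]
bx=cv2.minAreaRect((pts*1000).astype(np.float32)); print('cap rect mm,deg',bx)
# collar
w,c2=blob((S<40)&(V>150),105,155,145,195)
cnt=cv2.convexHull(np.argwhere(w)[:,::-1].astype(np.int32)); 
q=at_z('wrist',cnt.reshape(-1,2),.055,C)[:,:2]
print('collar',cv2.minEnclosingCircle((q*1000).astype(np.float32)))
# rack top
rk,_=blob((H>12)&(H<28)&(S>60)&(V>140),90,250,135,205)
cnt=cv2.convexHull(np.argwhere(rk)[:,::-1].astype(np.int32)).reshape(-1,2); q=at_z('wrist',cnt,.05,C)[:,:2]
bx=cv2.minAreaRect((q*1000).astype(np.float32)); print('rack',bx)
cr=im[135:205,90:250]; cv2.imwrite('pics/crop2.png',cv2.resize(cr,None,fx=5,fy=5,interpolation=cv2.INTER_CUBIC))
p,r=tool(); print(p)
delta([.44,.25,.24],Rdown(1.84))
E
```

```text
cap 141 [113.9787234 179.9858156] [[ 0.4724 -0.0043  0.1   ]]
cap rect mm,deg ((472.35357666015625, -4.267093658447266), (12.91038703918457, 12.02032470703125), 8.132705688476562)
collar ((472.3441467285156, -3.7969839572906494), 20.25956916809082)
rack ((460.4074401855469, 38.66824722290039), (57.03953552246094, 154.81658935546875), 15.909907341003418)
[0.43848369 0.13253756 0.23958632]
delta [-0.0328  0.1128 -0.0004] turn [ 0.0003 -0.0001  0.0009] rows>= 2.8
```

View pics/crop2.png

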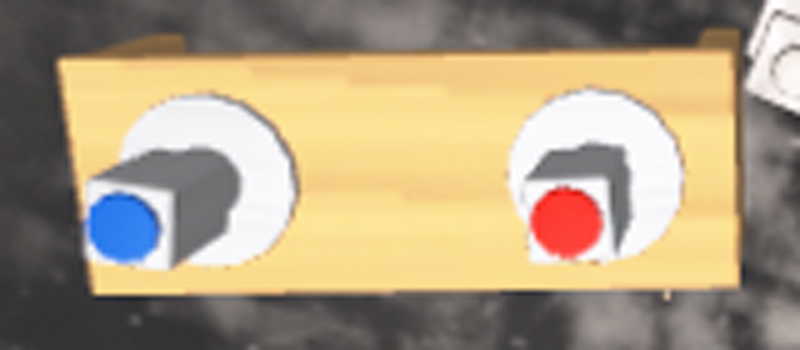

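```bash
python3 - <<'E'
from h import *
f=np.load('w1.npz'); C=(f['K'],f['d'],f['T'])
c=np.array([[88,182],[174,190],[168,268],[88,258]])/5+[90,135]
q=at_z('wrist',c,.0985,C)[:,:2]; e=np.roll(q,-1,0)-q
print(q.round(4),np.linalg.norm(e,axis=1),np.degrees(np.arctan2(e[:,1],e[:,0])).round(1))
delta([.505,.25,.24],Rdown(1.84))
E
```

```text
[[ 0.4657 -0.0122]
 [ 0.4628  0.0047]
 [ 0.4794  0.0059]
 [ 0.4815 -0.0102]] [0.01715431 0.0165856  0.01618819 0.01595173] [  99.6    4.2  -82.4 -172.5]
delta [-0.0954  0.0955 -0.0004] turn [ 0.0003 -0.0001  0.0009] rows>= 3.2
```

Call:
jog_arm(
  motion=[
    [[-0.025,0.025,0,0,0,-0.0,-0.6],[-0.05,0.05,0,0,0,0,-0.6],[-0.075,0.075,0,0,0,0,-0.6],[-0.09,0.09,0,0,0,0,-0.6],[-0.095,0.095,0,0,0,0,-0.6],[-0.095,0.095,0,0,0,0,-0.6],[-0.095,0.095,0,0,0,0,-0.6]],
  ],
)

```text
clock: 3.07
position: [0.5048, 0.2477, 0.2392]
ee_rot: [0.42, -3.112, 0.001]
force: [0.3, -0.7, -1.3]
width: 0.804
gripper_force: 0.0
```

```bash
python3 - <<'E'
from h import *
C=cam('wrist'); im=save('wrist','w2')
np.savez('w2.npz',K=C[0],d=C[1],T=C[2])
for q in ('holder','cup'):
    for r in silhouettes(q,'wrist')[:2]:
        print(q,round(r['p'],2),np.round(r['pixel']),r['mask'].sum())
        np.save(f'm_{q}.npy',r['mask'])
c=proj('wrist',[.515,.249,.05],C)[0].astype(int); print(c)
x0,y0=max(c[0]-75,0),max(c[1]-60,0); cv2.imwrite('pics/crop3.png',cv2.resize(im[y0:y0+115,x0:x0+150,::-1],None,fx=5,fy=5,interpolation=cv2.INTER_CUBIC)); print(x0,y0)
E
```

```text
holder 0.79 [249. 172.] 5458
cup 0.84 [250. 185.] 1170
[249 181]
174 121
```

View pics/crop3.png

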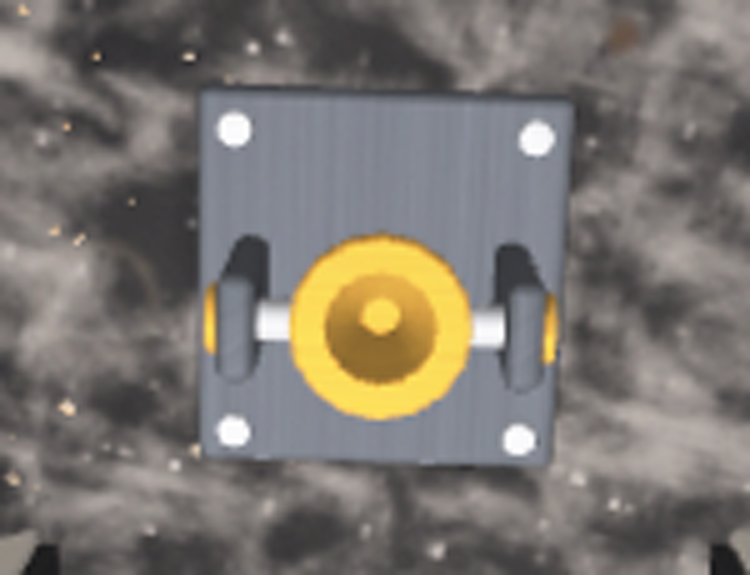

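Clear view: the base-plate corners in the crop are at (200,90), (572,102), (552,465) and (203,457). The cup rim is centred at about (381,327) and its floor at (380,316), so there's little tilt. Fitting the holder pose next.

```bash
cat > fit.py <<'E'
from h import *
from scipy.optimize import least_squares
f=np.load('w2.npz'); C=(f['K'],f['d'],f['T']); o=np.array([174,121])
px=lambda a:np.array(a,float)/5+o-.4
corners=px([[200,90],[572,102],[552,465],[203,457]])
im=cv2.imread('pics/w2.png'); hsv=cv2.cvtColor(im,cv2.COLOR_BGR2HSV).astype(int)
k=((hsv[...,0]>15)&(hsv[...,0]<32)&(hsv[...,1]>120)&(hsv[...,2]>70)).astype(np.uint8)
n,l,st,c=cv2.connectedComponentsWithStats(k[121:236,174:324]); i=1+st[1:,4].argmax()
hull=cv2.convexHull(np.argwhere(l==i)[:,::-1].astype(np.int32)); e=cv2.fitEllipse(hull); rim=np.array(e[0])+o
print('rim',e, 'at z=.06',at_z('wrist',[rim],.06,C))
th=np.linspace(0,2*np.pi,24,endpoint=False)
def model(v):
    x,y,w,a=v; H=R.from_euler('z',w); t=np.array([x,y,0])
    W=lambda P:H.apply(P)+t
    cp=lambda P:W(R.from_euler('y',a).apply(P)+[0,0,.05])
    base=W(np.array([[-50,-48,12],[-50,48,12],[50,48,12],[50,-48,12]])/1000)
    circ=cp(np.c_[.0215*np.cos(th),.0215*np.sin(th),0*th+.01])
    return proj('wrist',base,C),proj('wrist',circ,C).mean(0),proj('wrist',cp([[0,0,-.007]]),C)[0]
res=lambda v:np.r_[(model(v)[0]-corners).ravel(),2*(model(v)[1]-rim),model(v)[2]-px([380,316])]
s=least_squares(res,[.515,.249,.25,0]); print(s.x.round(4),s.fun.round(2))
E
python3 fit.py
python3 - <<'E'
from h import *
delta([.4725,-.0043,.16],Rdown(np.radians(96.4)))
E
```

```text
rim ((75.63948059082031, 64.94110870361328), (36.052345275878906, 36.44758987426758), 3.948535442352295) at z=.06 [[0.5176954  0.24992879 0.06      ]]
[ 0.519   0.2504  0.2423 -0.1211] [-1.05 -0.84  0.98 -1.25  0.41  0.97 -0.95  0.84  0.2   0.13  0.13  0.36]
delta [ 0.0975 -0.2336  0.0799] turn [-0.0003 -0.0002  0.155 ] rows>= 6.4
```

Call:
jog_arm(
  motion=[
    [[0.014,-0.034,0.0,0,0,0.02,-0.5],[0.028,-0.067,0.005,0,0,0.04,-0.5],[0.042,-0.1,0.015,0,0,0.06,-0.5],[0.056,-0.133,0.03,0,0,0.09,-0.5],[0.07,-0.167,0.045,0,0,0.11,-0.5],[0.084,-0.2,0.06,0,0,0.13,-0.5],[0.094,-0.225,0.075,0,0,0.155,-0.5],[0.0975,-0.2335,0.08,0,0,0.155,-0.5],[0.0975,-0.2335,0.08,0,0,0.155,-0.5],[0.0975,-0.2335,0.08,0,0,0.155,-0.5]],
  ],
)

```text
clock: 4.05
position: [0.4732, -0.0027, 0.1601]
ee_rot: [-0.176, 3.136, 0.001]
force: [0.2, 0.2, 0.3]
width: 0.751
gripper_force: 0.0
```

```bash
python3 - <<'E'
from h import *
C=cam('wrist'); im=save('wrist','w3')
for P in ([.4724,-.0042,.1],[.4724,-.0042,.05]): print(proj('wrist',P,C))
H,S,V=cv2.split(cv2.cvtColor(im,cv2.COLOR_RGB2HSV).astype(int))
k=((H>105)&(H<130)&(S>150)&(V>100)).astype(np.uint8)
n,l,st,c=cv2.connectedComponentsWithStats(k)
for i in range(1,n):
    if st[i,4]>60: print(st[i],c[i],at_z('wrist',[c[i]],.1,C))
print(observe()['width']); delta([.4724,-.0042,.062],Rdown(np.radians(96.4)))
E
```

```text
[[248.92111568 208.16110089]]
[[249.10269199 190.31500735]]
[262  37  19  21 299] [271.04013378  46.87625418] [[ 0.35995884 -0.00207926  0.1       ]]
[239 200  19  16 186] [248.10215054 206.3655914 ] [[ 0.47104017 -0.00497437  0.1       ]]
[114 222  17  15 187] [121.88770053 229.42780749] [[ 0.5005949  -0.10002969  0.1       ]]
0.7496665389731663
delta [ 0.0017 -0.0024  0.0983] turn [0.0008 0.0012 0.0023] rows>= 2.4
```

Call:
jog_arm(
  motion=[
    [[0.002,-0.003,0.02,0,0,0.0,-0.5],[0.002,-0.003,0.045,0,0,0,-0.5],[0.002,-0.003,0.07,0,0,0,-0.5],[0.002,-0.003,0.088,0,0,0,-0.5],[0.002,-0.003,0.097,0,0,0,-0.5],[0.002,-0.003,0.098,0,0,0,-0.5],[0.002,-0.003,0.098,0,0,0,-0.3],[0.002,-0.003,0.098,0,0,0,0.0],[0.002,-0.003,0.098,0,0,0,0.3],[0.002,-0.003,0.098,0,0,0,0.6]],
  ],
  force=45,
)

```text
clock: 4.93
position: [0.4724, -0.0058, 0.0626]
ee_rot: [-0.178, 3.135, 0.0]
force: [0.1, 0.2, -0.5]
width: 0.507
gripper_force: 0.0
```

Call:
jog_arm(
  motion=[
    [[0,0,0,0,0,0,1],[0,0,0,0,0,0,1],[0,0,0,0,0,0,1],[0,0,0,0,0,0,1],[0,0,0,0,0,0,1],[0,0,0,0,0,0,1]],
  ],
  force=45,
)

```text
clock: 5.43
position: [0.4716, -0.0059, 0.0617]
ee_rot: [-0.178, 3.136, 0.0]
force: [-0.1, 0.8, 3.0]
width: 0.195
gripper_force: 45.0
```

Call:
jog_arm(
  motion=[
    [[0,0,-0.01,0,0,0,1],[0,0,-0.03,0,0,0,1],[0,0,-0.055,0,0,0,1],[0,0,-0.08,0,0,0,1],[0,0,-0.095,0,0,0,1],[0,0,-0.1,0,0,0,1]],
  ],
)

```text
clock: 5.93
position: [0.4728, -0.0061, 0.1644]
ee_rot: [-0.177, 3.133, 0.001]
force: [-0.6, 0.4, -1.4]
width: 0.196
gripper_force: 45.0
```

```bash
python3 - <<'E'
from h import *
s=observe(); print(s['force'].round(2) if hasattr(s['force'],'round') else s['force'],s['width'],s['position'],s['joints'])
delta([.518,.2502,.15],Rdown(.242+np.pi/2))
delta([.518,.2502,.15],Rdown(.242))
E
```

```text
[-0.64  0.36 -1.38] 0.19617164688718902 [ 0.47276981 -0.00614567  0.16439617] [-0.36880402  0.25744843  0.32897434  2.03675071 -0.10931465  0.8598497
  1.70480919]
delta [-0.0737  0.2496  0.0147] turn [-1.000e-04  3.800e-03 -1.292e-01] rows>= 6.3
delta [-0.0737  0.2496  0.0147] turn [0.0029 0.003  1.4416] rows>= 11.5
```

Call:
jog_arm(
  motion=[
    [[-0.007,0.025,0,0,0,-0.013,1],[-0.018,0.06,0,0,0,-0.03,1],[-0.03,0.095,0,0,0,-0.05,1],[-0.041,0.13,0.0,0,0,-0.07,1],[-0.051,0.165,0.002,0,0,-0.09,1],[-0.061,0.2,0.005,0,0,-0.11,1],[-0.068,0.23,0.01,0,0,-0.125,1],[-0.073,0.245,0.015,0,0.002,-0.129,1],[-0.0737,0.2496,0.015,0,0.002,-0.129,1],[-0.0737,0.2496,0.015,0,0.002,-0.129,1]],
  ],
)

```text
clock: 6.77
position: [0.5159, 0.2509, 0.1456]
ee_rot: [0.381, -3.115, 0.002]
force: [0.3, -0.7, -1.8]
width: 0.189
gripper_force: 45.0
```

Call:
jog_arm(
  motion=[
    [[0,0,0.0,0,0,0,1],[0,0,0,0,0,0,1],[0,0,0,0,0,0,1]],
  ],
)

```text
clock: 7.02
position: [0.5169, 0.2484, 0.147]
ee_rot: [0.375, -3.117, 0.001]
force: [-0.3, -1.4, -0.7]
width: 0.195
gripper_force: 45.0
```

```bash
python3 - <<'E'
from h import *
s=observe(); print(s['force'],s['ft_torque'],s['position'])
C=cam('wrist'); im=save('wrist','w4')
delta([.518,.2502,.1],Rdown(.242+np.pi/2))
cv2.imwrite('pics/crop4.png',cv2.resize(im[100:300,120:390,::-1],None,fx=2.9,fy=2.9))
E
```

```text
[-0.33201271 -1.44634627 -0.7396006 ] [ 0.00630751  0.02528747 -0.02166759] [0.5169498  0.24837433 0.14698754]
delta [-0.0015  0.0012  0.047 ] turn [-0.0001 -0.0017 -0.0021] rows>= 1.1
```

View pics/crop4.png

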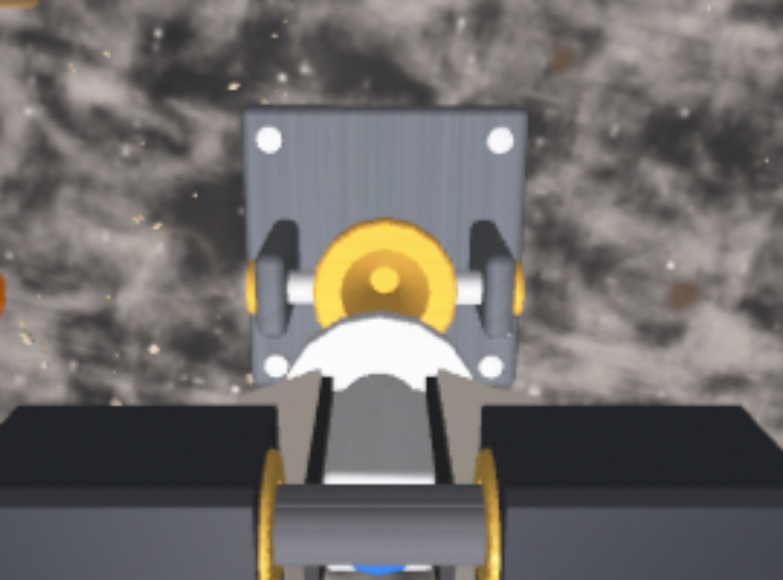

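The punch hangs straight in the grip. In the crop the collar is centred at column 378, with the cup mouth just behind it at (386,285). I'll measure the sideways offset using the same camera.

```bash
python3 - <<'E'
from h import *
C=cam('wrist'); p,r=tool(); im=cv2.imread('pics/w4.png'); H,S,V=cv2.split(cv2.cvtColor(im,cv2.COLOR_BGR2HSV).astype(int))
k=((H>15)&(H<32)&(S>120)&(V>70)).astype(np.uint8)[160:260,210:290]
n,l,st,c=cv2.connectedComponentsWithStats(k); i=1+st[1:,4].argmax(); m=l==i
pts=np.argwhere(m)[:,::-1]+[210,160]
rows=[(pts[pts[:,1]==y][:,0].min(),pts[pts[:,1]==y][:,0].max()) for y in range(182,202)]
L=min(a for a,b in rows);Rr=max(b for a,b in rows); top=pts[:,1].min(); print(L,Rr,top)
q=at_z('wrist',[[(L+Rr)/2,196],[(L+Rr)/2,top]],.06,C); print('cup',q.round(4),r.inv().apply(q-p).round(4))
w=((S<30)&(V>200)).astype(np.uint8)[205:233,200:300]; n,l,st,c=cv2.connectedComponentsWithStats(w); i=1+st[1:,4].argmax(); m=l==i
pts=np.argwhere(m)[:,::-1]+[200,205]; 
for y in range(210,226,3):
    xs=pts[pts[:,1]==y][:,0]
    if len(xs): a=at_z('wrist',[[xs.min(),y],[xs.max(),y]],p[2]-.0067,C); print(y,r.inv().apply(a-p).round(4)[:,:2].tolist())
E
```

```text
228 276 175
cup [[0.5142 0.2491 0.06  ]
 [0.4966 0.2448 0.06  ]] [[0.0025 0.001  0.087 ]
 [0.0206 0.001  0.0871]]
210 [[0.0183, -0.0035], [0.0183, 0.0023]]
213 [[0.0165, -0.0092], [0.0164, 0.008]]
216 [[0.0146, -0.0121], [0.0146, 0.0109]]
219 [[0.0128, -0.0145], [0.0128, 0.0139]]
222 [[0.0109, -0.0157], [0.0109, 0.0151]]
225 [[0.0091, -0.0233], [0.009, 0.0163]]
```

Call:
jog_arm(
  motion=[
    [[-0.0005,0.0015,0.01,0,0,0,1],[-0.0005,0.0015,0.025,0,0,0,1],[-0.0005,0.0015,0.038,0,0,0,1],[-0.0005,0.0015,0.048,0,0,0,1],[-0.0005,0.0015,0.054,0,0,0,1],[-0.0005,0.0015,0.058,0,0,0,1],[-0.0005,0.0015,0.06,0,0,0,1],[-0.0005,0.0015,0.06,0,0,0,1],[-0.0005,0.0015,0.06,0,0,0,1]],
  ],
)

```text
clock: 7.82
position: [0.517, 0.252, 0.087]
ee_rot: [0.379, -3.117, -0.0]
force: [-0.2, 0.7, -1.6]
width: 0.195
gripper_force: 45.0
```

```bash
cat > st.py <<'E'
from h import *
s=observe(); p,r=tool(); F=np.array(s['force'])
print('t',round(s['clock'],2),'pos',p.round(4),'F',F.round(1),'Ftool',r.inv().apply(F).round(1),'M',np.array(s['ft_torque']).round(2),'w',round(s['width'],3),'tilt tool',(Rdown(.242+np.pi/2).inv()*r).as_rotvec().round(4))
E
python3 st.py
```

```text
t 7.82 pos [0.517 0.252 0.087] F [-0.2  0.7 -1.6] Ftool [0.  0.7 1.6] M [ 0.06 -0.01 -0.  ] w 0.195 tilt tool [-0.0003  0.0013  0.    ]
```

Call:
jog_arm(
  motion=[
    [[0,0,0.001,0,0,0,1],[0,0,0.002,0,0,0,1],[0,0,0.003,0,0,0,1],[0,0,0.004,0,0,0,1],[0,0,0.005,0,0,0,1],[0,0,0.006,0,0,0,1],[0,0,0.006,0,0,0,1],[0,0,0.006,0,0,0,1]],
  ],
)

```text
clock: 8.48
position: [0.5166, 0.2519, 0.0806]
ee_rot: [0.379, -3.116, 0.0]
force: [0.5, 0.3, -0.8]
width: 0.198
gripper_force: 45.0
```

```bash
python3 st.py
```

```text
t 8.48 pos [0.5166 0.2519 0.0806] F [ 0.5  0.3 -0.8] Ftool [-0.5  0.2  0.8] M [0.07 0.01 0.05] w 0.198 tilt tool [-0.0001  0.0021 -0.0001]
```

Call:
jog_arm(
  motion=[
    [[0,0,0.0005,0,0,0,1],[0,0,0.001,0,0,0,1],[0,0,0.0015,0,0,0,1],[0,0,0.002,0,0,0,1],[0,0,0.002,0,0,0,1]],
  ],
)

```text
clock: 8.9
position: [0.5168, 0.2513, 0.0786]
ee_rot: [0.378, -3.117, 0.001]
force: [-0.2, -2.6, 0.5]
width: 0.193
gripper_force: 45.0
```

```bash
python3 st.py
```

```text
t 8.9 pos [0.5168 0.2513 0.0786] F [-0.2 -2.6  0.5] Ftool [ 0.8 -2.4 -0.5] M [-0.64 -0.03 -0.05] w 0.193 tilt tool [0.0004 0.0021 0.0004]
```

Call:
jog_arm(
  motion=[
    [[0.0001,-0.0004,0,0,0,0,1],[0.0002,-0.0008,0,0,0,0,1],[0.0003,-0.001,0,0,0,0,1],[0.0003,-0.001,0.0005,0,0,0,1],[0.0003,-0.001,0.001,0,0,0,1],[0.0003,-0.001,0.001,0,0,0,1]],
  ],
)

```text
clock: 9.4
position: [0.5169, 0.2507, 0.0778]
ee_rot: [0.379, -3.117, 0.0]
force: [1.0, -1.2, 1.6]
width: 0.191
gripper_force: 45.0
```

```bash
python3 st.py
```

```text
t 9.4 pos [0.5169 0.2507 0.0778] F [ 1.  -1.2  1.6] Ftool [-0.7 -1.4 -1.6] M [-0.39 -0.3   0.07] w 0.191 tilt tool [0.     0.0014 0.0001]
```

Call:
jog_arm(
  motion=[
    [[-0.0002,-0.0004,0,0,0,0,1],[-0.0004,-0.0007,0.0003,0,0,0,1],[-0.0004,-0.0007,0.0006,0,0,0,1],[-0.0004,-0.0007,0.001,0,0,0,1],[-0.0004,-0.0007,0.0013,0,0,0,1],[-0.0004,-0.0007,0.0013,0,0,0,1]],
  ],
)

```text
clock: 9.9
position: [0.5175, 0.2504, 0.0764]
ee_rot: [0.379, -3.117, -0.0]
force: [2.0, -1.5, -0.1]
width: 0.193
gripper_force: 45.0
```

```bash
python3 st.py
```

```text
t 9.9 pos [0.5175 0.2504 0.0764] F [ 2.  -1.5 -0.1] Ftool [-1.6 -2.   0.1] M [-0.17 -0.44 -0.01] w 0.193 tilt tool [-0.0003  0.0014 -0.0001]
```

Call:
jog_arm(
  motion=[
    [[-0.0003,-0.0003,0,0,0,0,1],[-0.0006,-0.0006,0.0003,0,0,0,1],[-0.0008,-0.0006,0.0006,0,0,0,1],[-0.0008,-0.0006,0.0009,0,0,0,1],[-0.0008,-0.0006,0.0012,0,0,0,1],[-0.0008,-0.0006,0.0012,0,0,0,1]],
  ],
)

```text
clock: 10.4
position: [0.5179, 0.2503, 0.0757]
ee_rot: [0.38, -3.117, -0.001]
force: [-1.9, -0.1, 8.0]
width: 0.193
gripper_force: 45.0
```

```bash
python3 st.py
```

```text
t 10.4 pos [0.5179 0.2503 0.0757] F [-1.9 -0.1  8. ] Ftool [ 1.8  0.4 -8. ] M [-0.08  0.53 -0.02] w 0.193 tilt tool [-0.0008  0.0019 -0.0004]
```

Call:
jog_arm(
  motion=[
    [[0.0001,0,0.0001,0,0,0,1],[0.0003,0,0.0002,0,0,0,1],[0.0003,0,0.0003,0,0,0,1],[0.0003,0,0.0003,0,0,0,1],[0.0003,0,0.0003,0,0,0,1]],
  ],
)

```text
clock: 10.82
position: [0.5179, 0.2503, 0.0757]
ee_rot: [0.38, -3.117, -0.001]
force: [-2.1, -0.9, 10.5]
width: 0.194
gripper_force: 45.0
```

```bash
python3 st.py
```

```text
t 10.82 pos [0.5179 0.2503 0.0757] F [-2.1 -0.9 10.5] Ftool [  2.2  -0.4 -10.5] M [-0.09  0.49  0.03] w 0.194 tilt tool [-0.0009  0.0013 -0.0004]
```

Call:
jog_arm(
  motion=[
    [[0.0002,0,0.0001,0,0,0,1],[0.0004,0,0.0002,0,0,0,1],[0.0004,0,0.0003,0,0,0,1],[0.0004,0,0.0004,0,0,0,1],[0.0004,0,0.0005,0,0,0,1],[0.0004,0,0.0005,0,0,0,1],[0.0004,0,0.0005,0,0,0,1]],
  ],
)

```text
clock: 11.4
position: [0.5179, 0.2503, 0.0756]
ee_rot: [0.379, -3.118, -0.002]
force: [-2.3, -0.8, 14.4]
width: 0.198
gripper_force: 45.0
```

```bash
python3 st.py
```

```text
t 11.4 pos [0.5179 0.2503 0.0756] F [-2.3 -0.8 14.4] Ftool [  2.4  -0.2 -14.4] M [-0.23  0.57  0.04] w 0.198 tilt tool [-0.0011  0.0005 -0.0002]
```

Call:
jog_arm(
  motion=[
    [[0.0003,0,0,0,0,0,1],[0.0006,0,0,0,0,0,1],[0.0006,0,0,0,0,0,1],[0.0006,0,0,0,0,0,1],[0.0006,0,0,0,0,0,1],[0.0006,0,0,0,0,0,1],[0.0006,0,0,0,0,0,1],[0.0006,0,0,0,0,0,1]],
  ],
)

```text
clock: 12.07
position: [0.5178, 0.2502, 0.0756]
ee_rot: [-0.38, 3.118, 0.002]
force: [-1.0, 0.1, 12.7]
width: 0.193
gripper_force: 45.0
```

```bash
python3 st.py; python3 - <<'E'
from h import *
im=save('wrist','w5'); b=save('scene','s5')
p=proj('scene',[.518,.25,.06])[0]; print(p); x,y=p.astype(int)
A=cv2.resize(im[140:240,180:330,::-1],(600,400),interpolation=cv2.INTER_CUBIC); 
cv2.imwrite('pics/crop5.png',A)
E
```

```text
t 12.07 pos [0.5178 0.2502 0.0756] F [-1.   0.1 12.7] Ftool [  0.9   0.4 -12.7] M [-0.1   0.17 -0.03] w 0.193 tilt tool [-0.0011 -0.0004 -0.0003]
[163.13319943 168.62530549]
```

View pics/crop5.png

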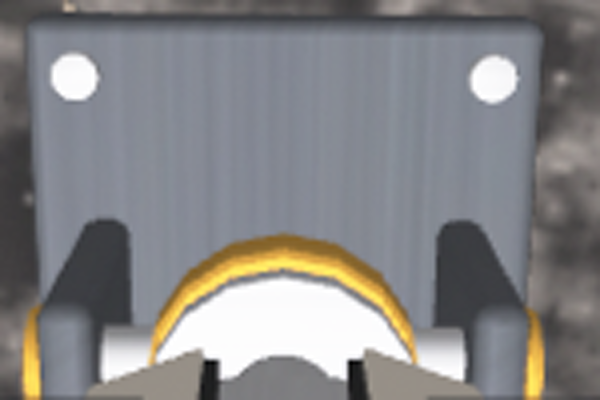

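The collar sits centred and level just above the cup rim at crop (285,260). The seat height of 75.6 mm matches the prediction and didn't change as the force rose, so it's home. I'll hold about 15 N steady, then ease off.

Call:
jog_arm(
  motion=[
    [[0.0001,0,0.0001,0,0,0,1],[0.0002,0,0.0002,0,0,0,1],[0.0002,0,0.0002,0,0,0,1],[0.0002,0,0.0002,0,0,0,1],[0.0002,0,0.0002,0,0,0,1],[0.0002,0,0.0002,0,0,0,1],[0.0002,0,0.0002,0,0,0,1],[0.0002,0,0.0002,0,0,0,1],[0.0002,0,0.0002,0,0,0,1],[0.0002,0,0.0002,0,0,0,1]],
  ],
)

```text
clock: 13.0
position: [0.5178, 0.2503, 0.0757]
ee_rot: [-0.379, 3.118, 0.002]
force: [-0.8, -1.5, 13.0]
width: 0.195
gripper_force: 45.0
```

```bash
python3 st.py
```

```text
t 13.0 pos [0.5178 0.2503 0.0757] F [-0.8 -1.5 13. ] Ftool [  1.2  -1.2 -13. ] M [-0.12  0.25  0.02] w 0.195 tilt tool [-0.0013 -0.0009 -0.0002]
```

Call:
jog_arm(
  motion=[
    [[0,0,0.0002,0,0,0,1],[0,0,0.0002,0,0,0,1],[0,0,0.0002,0,0,0,1],[0,0,0.0002,0,0,0,1],[0,0,0.0002,0,0,0,1],[0,0,0.0002,0,0,0,1]],
  ],
)

```text
clock: 13.5
position: [0.5178, 0.2503, 0.0756]
ee_rot: [-0.379, 3.118, 0.002]
force: [-0.9, -0.7, 15.9]
width: 0.197
gripper_force: 45.0
```

Call:
jog_arm(
  motion=[
    [[0,0,-0.0002,0,0,0,1],[0,0,-0.0004,0,0,0,1],[0,0,-0.0006,0,0,0,1],[0,0,-0.0008,0,0,0,1],[0,0,-0.001,0,0,0,1],[0,0,-0.001,0,0,0,1],[0,0,-0.001,0,0,0,1]],
  ],
)

```text
clock: 14.08
position: [0.5178, 0.2502, 0.0758]
ee_rot: [-0.379, 3.118, 0.002]
force: [2.0, 1.2, 7.1]
width: 0.194
gripper_force: 45.0
```

```bash
python3 st.py
```

```text
t 14.08 pos [0.5178 0.2502 0.0758] F [2.  1.2 7.1] Ftool [-2.2  0.7 -7.1] M [ 0.25 -0.47  0.  ] w 0.194 tilt tool [-0.001  -0.0006 -0.0002]
```

Call:
jog_arm(
  motion=[
    [[-0.0002,0,-0.0001,0,0,0,1],[-0.0003,0,-0.0003,0,0,0,1],[-0.0003,0,-0.0003,0,0,0,1],[-0.0003,0,-0.0003,0,0,0,1]],
  ],
)

```text
clock: 14.42
position: [0.5177, 0.2502, 0.0758]
ee_rot: [0.38, -3.118, -0.001]
force: [1.6, 1.8, 5.7]
width: 0.191
gripper_force: 45.0
```

```bash
python3 st.py
```

```text
t 14.42 pos [0.5177 0.2502 0.0758] F [1.6 1.8 5.7] Ftool [-2.   1.4 -5.7] M [ 0.33 -0.62 -0.02] w 0.191 tilt tool [-0.0008  0.0001 -0.0002]
```

Call:
jog_arm(
  motion=[
    [[-0.0002,0.0001,0,0,0.003,0,1],[-0.0005,0.0002,0,0,0.01,0,1],[-0.0007,0.0002,0,0,0.018,0,1],[-0.0009,0.0002,0,0,0.027,0,1],[-0.0012,0.0002,0,0,0.037,0,1],[-0.0014,0.0002,0,0,0.047,0,1],[-0.0016,0.0002,0,0,0.055,0,1],[-0.0018,0.0002,0,0,0.06,0,1],[-0.0018,0.0002,0,0,0.06,0,1]],
  ],
)

```text
clock: 15.17
position: [0.5193, 0.2507, 0.0758]
ee_rot: [0.372, -3.058, 0.01]
force: [1.3, 0.5, 8.8]
width: 0.192
gripper_force: 45.0
```

```bash
python3 st.py
```

```text
t 15.17 pos [0.5193 0.2507 0.0758] F [1.3 0.5 8.8] Ftool [-0.8  0.2 -8.9] M [ 0.22 -0.29 -0.04] w 0.192 tilt tool [-0.0007  0.0611 -0.0001]
```

Call:
jog_arm(
  motion=[
    [[-0.0001,0,-0.0002,0,0.003,0,1],[-0.0003,0,-0.0004,0,0.01,0,1],[-0.0005,0,-0.0006,0,0.018,0,1],[-0.0007,0,-0.0007,0,0.027,0,1],[-0.0009,0,-0.0007,0,0.036,0,1],[-0.0012,0,-0.0008,0,0.045,0,1],[-0.0014,0,-0.0008,0,0.054,0,1],[-0.0016,0,-0.0009,0,0.06,0,1],[-0.0016,0,-0.0009,0,0.06,0,1]],
  ],
)

```text
clock: 15.92
position: [0.5206, 0.2509, 0.0759]
ee_rot: [0.365, -2.998, 0.022]
force: [4.0, 2.1, 3.4]
width: 0.194
gripper_force: 45.0
```

```bash
python3 st.py
```

```text
t 15.92 pos [0.5206 0.2509 0.0759] F [4.  2.1 3.4] Ftool [-4.   1.1 -3.9] M [ 0.72 -1.05 -0.04] w 0.194 tilt tool [-4.000e-04  1.224e-01 -1.000e-04]
```

Call:
jog_arm(
  motion=[
    [[-0.0003,0,0,0,0.003,0,1],[-0.0006,0,0,0,0.01,0,1],[-0.0009,0.0001,0,0,0.018,0,1],[-0.0011,0.0001,0,0,0.026,0,1],[-0.0014,0.0001,0,0,0.035,0,1],[-0.0016,0.0001,0,0,0.044,0,1],[-0.0018,0.0001,0,0,0.051,0,1],[-0.0019,0.0001,0,0,0.055,0,1],[-0.0019,0.0001,0,0,0.055,0,1]],
  ],
)

```text
clock: 16.67
position: [0.5221, 0.2513, 0.0758]
ee_rot: [0.358, -2.943, 0.031]
force: [4.5, 3.2, 3.1]
width: 0.195
gripper_force: 45.0
```

```bash
python3 st.py
```

```text
t 16.67 pos [0.5221 0.2513 0.0758] F [4.5 3.2 3.1] Ftool [-4.5  2.  -3.9] M [ 0.79 -0.85 -0.12] w 0.195 tilt tool [-3.000e-04  1.775e-01 -1.000e-04]
```

Call:
jog_arm(
  motion=[
    [[-0.0002,0.0001,0,0,0,0,1],[-0.0004,0.0002,0,0,0,0,1],[-0.0005,0.0002,0.0001,0,0,0,1],[-0.0005,0.0002,0.0001,0,0,0,1],[-0.0005,0.0002,0.0001,0,0,0,1],[-0.0005,0.0002,0.0001,0,0,0,1],[-0.0005,0.0002,0.0001,0,0,0,1],[-0.0005,0.0002,0.0001,0,0,0,1],[-0.0005,0.0002,0.0001,0,0,0,1],[-0.0005,0.0002,0.0001,0,0,0,1]],
  ],
)

```text
clock: 17.5
position: [0.5221, 0.2513, 0.0756]
ee_rot: [0.358, -2.943, 0.032]
force: [0.8, 1.7, 6.0]
width: 0.19
gripper_force: 45.0
```

```bash
python3 st.py
```

```text
t 17.5 pos [0.5221 0.2513 0.0756] F [0.8 1.7 6. ] Ftool [-0.1  1.4 -6.1] M [ 0.44 -0.3  -0.09] w 0.19 tilt tool [-1.000e-04  1.776e-01 -1.000e-04]
```

Call:
jog_arm(
  motion=[
    [[0.0001,0,0,0,-0.003,0,1],[0.0003,0,0,0,-0.01,0,1],[0.0006,0,0.0001,0,-0.019,0,1],[0.0009,0,0.0001,0,-0.029,0,1],[0.0012,0,0.0002,0,-0.039,0,1],[0.0015,0,0.0002,0,-0.049,0,1],[0.0018,0,0.0003,0,-0.059,0,1],[0.002,0,0.0003,0,-0.067,0,1],[0.0021,0,0.0003,0,-0.07,0,1]],
  ],
)

```text
clock: 18.25
position: [0.5204, 0.2509, 0.0758]
ee_rot: [0.367, -3.014, 0.019]
force: [1.7, 2.1, 3.3]
width: 0.193
gripper_force: 45.0
```

```bash
python3 st.py
```

```text
t 18.25 pos [0.5204 0.2509 0.0758] F [1.7 2.1 3.3] Ftool [-1.8  1.6 -3.6] M [ 0.49 -0.63 -0.03] w 0.193 tilt tool [-1.000e-04  1.061e-01 -2.000e-04]
```

Call:
jog_arm(
  motion=[
    [[0.0001,0.0001,0.0001,0,-0.003,0,1],[0.0003,0.0001,0.0002,0,-0.01,0,1],[0.0005,0.0002,0.0002,0,-0.019,0,1],[0.0008,0.0002,0.0003,0,-0.029,0,1],[0.0011,0.0002,0.0004,0,-0.039,0,1],[0.0014,0.0002,0.0004,0,-0.049,0,1],[0.0016,0.0002,0.0005,0,-0.059,0,1],[0.0018,0.0002,0.0005,0,-0.067,0,1],[0.0019,0.0002,0.0005,0,-0.07,0,1]],
  ],
)

```text
clock: 19.0
position: [0.5187, 0.2504, 0.0758]
ee_rot: [0.375, -3.083, 0.007]
force: [1.5, 1.1, 7.4]
width: 0.191
gripper_force: 45.0
```

```bash
python3 st.py
```

```text
t 19.0 pos [0.5187 0.2504 0.0758] F [1.5 1.1 7.4] Ftool [-1.5  0.7 -7.4] M [ 0.29 -0.38  0.02] w 0.191 tilt tool [0.     0.036  0.0001]
```

Axial force is 7.4 N, slightly high; next increment with less push in z.

Call:
jog_arm(
  motion=[
    [[0.0001,0,-0.0001,0,-0.003,0,1],[0.0003,0,-0.0001,0,-0.01,0,1],[0.0005,0,-0.0001,0,-0.019,0,1],[0.0008,0,-0.0001,0,-0.029,0,1],[0.0011,0,0,0,-0.039,0,1],[0.0014,0,0,0,-0.049,0,1],[0.0016,0,0.0,0,-0.059,0,1],[0.0018,0,0.0,0,-0.067,0,1],[0.0019,0,0.0,0,-0.07,0,1]],
  ],
)

```text
clock: 19.75
position: [0.5169, 0.2501, 0.0757]
ee_rot: [-0.375, 3.085, 0.006]
force: [1.8, 0.8, 5.4]
width: 0.196
gripper_force: 45.0
```

```bash
python3 st.py
```

```text
t 19.75 pos [0.5169 0.2501 0.0757] F [1.8 0.8 5.4] Ftool [-2.2  0.4 -5.3] M [ 0.3  -0.55  0.02] w 0.196 tilt tool [ 0.     -0.0341 -0.0001]
```

Call:
jog_arm(
  motion=[
    [[0.0001,0,0,0,-0.003,0,1],[0.0002,0,0,0,-0.01,0,1],[0.0004,0,0.0001,0,-0.019,0,1],[0.0007,0,0.0001,0,-0.029,0,1],[0.001,0,0.0001,0,-0.039,0,1],[0.0012,0,0.0002,0,-0.049,0,1],[0.0015,0,0.0002,0,-0.059,0,1],[0.0017,0,0.0002,0,-0.067,0,1],[0.0018,0,0.0002,0,-0.07,0,1]],
  ],
)

```text
clock: 20.5
position: [0.5152, 0.2496, 0.0755]
ee_rot: [-0.367, 3.016, 0.019]
force: [1.5, 1.4, 6.1]
width: 0.195
gripper_force: 45.0
```

```bash
python3 st.py
```

```text
t 20.5 pos [0.5152 0.2496 0.0755] F [1.5 1.4 6.1] Ftool [-2.4  1.  -5.9] M [ 0.27 -0.41 -0.02] w 0.195 tilt tool [-0.000e+00 -1.042e-01 -1.000e-04]
```

Call:
jog_arm(
  motion=[
    [[0.0001,0,0,0,-0.003,0,1],[0.0002,0,0,0,-0.01,0,1],[0.0004,0,0.0,0,-0.019,0,1],[0.0007,0,0.0,0,-0.029,0,1],[0.001,0,0.0001,0,-0.039,0,1],[0.0012,0,0.0001,0,-0.049,0,1],[0.0015,0,0.0001,0,-0.059,0,1],[0.0017,0,0.0001,0,-0.067,0,1],[0.0018,0,0.0001,0,-0.072,0,1]],
  ],
)

```text
clock: 21.25
position: [0.5134, 0.2492, 0.0751]
ee_rot: [-0.358, 2.945, 0.032]
force: [1.0, 0.6, 6.3]
width: 0.193
gripper_force: 45.0
```

```bash
python3 st.py
```

```text
t 21.25 pos [0.5134 0.2492 0.0751] F [1.  0.6 6.3] Ftool [-2.2  0.4 -6. ] M [ 0.26 -0.38 -0.02] w 0.193 tilt tool [ 0.00e+00 -1.76e-01 -1.00e-04]
```

Call:
jog_arm(
  motion=[
    [[0,0,0,0,0,0,1],[0,0,0,0,0,0,1],[0,0,0,0,0,0,1],[0,0,0,0,0,0,1],[0,0,0,0,0,0,1],[0,0,0,0,0,0,1],[0,0,0,0,0,0,1],[0,0,0,0,0,0,1],[0,0,0,0,0,0,1],[0,0,0,0,0,0,1]],
  ],
)

```text
clock: 22.08
position: [0.5134, 0.2492, 0.0751]
ee_rot: [-0.358, 2.946, 0.031]
force: [0.9, 0.8, 6.7]
width: 0.194
gripper_force: 45.0
```

Call:
jog_arm(
  motion=[
    [[-0.0001,0,0,0,0.003,0,1],[-0.0003,0,0,0,0.01,0,1],[-0.0005,0,-0.0001,0,0.019,0,1],[-0.0008,0,-0.0001,0,0.029,0,1],[-0.001,0,-0.0001,0,0.039,0,1],[-0.0013,0,-0.0001,0,0.049,0,1],[-0.0015,0,-0.0001,0,0.059,0,1],[-0.0018,0,-0.0001,0,0.069,0,1],[-0.0021,0,-0.0001,0,0.079,0,1],[-0.0023,0,-0.0001,0,0.088,0,1]],
  ],
)

```text
clock: 22.92
position: [0.5155, 0.2497, 0.0756]
ee_rot: [-0.369, 3.033, 0.016]
force: [1.2, 0.1, 7.5]
width: 0.199
gripper_force: 45.0
```

```bash
python3 st.py
```

```text
t 22.92 pos [0.5155 0.2497 0.0756] F [1.2 0.1 7.5] Ftool [-1.8 -0.2 -7.4] M [ 0.29 -0.32  0.  ] w 0.199 tilt tool [ 0.     -0.0867 -0.    ]
```

Call:
jog_arm(
  motion=[
    [[-0.0001,0,-0.0001,0,0.003,0,1],[-0.0003,0,-0.0002,0,0.01,0,1],[-0.0005,0,-0.0003,0,0.019,0,1],[-0.0008,0,-0.0003,0,0.029,0,1],[-0.001,0,-0.0004,0,0.039,0,1],[-0.0013,0,-0.0004,0,0.049,0,1],[-0.0016,0,-0.0004,0,0.059,0,1],[-0.0019,0,-0.0004,0,0.069,0,1],[-0.0022,0,-0.0004,0,0.079,0,1],[-0.0024,0,-0.0004,0,0.0867,0,1]],
  ],
)

```text
clock: 23.75
position: [0.5176, 0.2503, 0.0759]
ee_rot: [0.379, -3.118, 0.0]
force: [1.4, 0.8, 1.6]
width: 0.193
gripper_force: 45.0
```

Call:
jog_arm(
  motion=[
    [[0,0,0,0,0,0,1],[0,0,0,0,0,0,1]],
  ],
)

```text
clock: 23.92
position: [0.5176, 0.2502, 0.0759]
ee_rot: [-0.379, 3.119, -0.0]
force: [3.3, -0.4, 1.8]
width: 0.191
gripper_force: 45.0
```

```bash
python3 st.py
```

```text
t 23.92 pos [0.5176 0.2502 0.0759] F [ 3.3 -0.4  1.8] Ftool [-3.1 -1.2 -1.8] M [-0.01 -0.75 -0.02] w 0.191 tilt tool [ 0.0001 -0.0001  0.0001]
```

Call:
jog_arm(
  motion=[
    [[-0.0002,-0.0001,0.0001,0,0,0,1],[-0.0003,-0.0001,0.0003,0,0,0,1],[-0.0004,-0.0001,0.0005,0,0,0,1],[-0.0004,-0.0001,0.0005,0,0,0,1],[-0.0004,-0.0001,0.0005,0,0,0,1],[-0.0004,-0.0001,0.0005,0,0,0,1]],
  ],
)

```text
clock: 24.42
position: [0.5177, 0.2503, 0.0758]
ee_rot: [-0.379, 3.119, 0.0]
force: [1.5, -1.4, 5.4]
width: 0.191
gripper_force: 45.0
```

```bash
python3 st.py
```

```text
t 24.42 pos [0.5177 0.2503 0.0758] F [ 1.5 -1.4  5.4] Ftool [-1.2 -1.7 -5.4] M [-0.2  -0.28  0.02] w 0.191 tilt tool [-0.0001 -0.     -0.0001]
```

Seated, upright and with little side load. Releasing gently.

Call:
jog_arm(
  motion=[
    [[-0.0002,-0.0002,-0.0002,0,0,0,1],[-0.0002,-0.0002,-0.0003,0,0,0,1],[-0.0002,-0.0002,-0.0003,0,0,0,1],[-0.0002,-0.0002,-0.0003,0,0,0,-0.2],[-0.0002,-0.0002,-0.0003,0,0,0,-0.2],[-0.0002,-0.0002,-0.0003,0,0,0,-0.2],[-0.0002,-0.0002,-0.0003,0,0,0,-0.2],[-0.0002,-0.0002,-0.0003,0,0,0,-0.2],[-0.0002,-0.0002,-0.0003,0,0,0,-0.2],[-0.0002,-0.0002,-0.0003,0,0,0,-0.2]],
  ],
  force=10,
)

```text
clock: 25.25
position: [0.5182, 0.2503, 0.0758]
ee_rot: [-0.379, 3.118, 0.0]
force: [-0.7, 0.8, -0.1]
width: 0.59
gripper_force: 0.0
```

```bash
python3 st.py
```

```text
t 25.25 pos [0.5182 0.2503 0.0758] F [-0.7  0.8 -0.1] Ftool [0.4 1.  0.1] M [-0.    0.03 -0.01] w 0.59 tilt tool [-0.0001 -0.0002 -0.0001]
```

Call:
jog_arm(
  motion=[
    [[0,0,-0.005,0,0,0,-0.2],[0,0,-0.015,0,0,0,-0.2],[0,0,-0.03,0,0,0,-0.2],[0,0,-0.05,0,0,0,-0.2],[0,0,-0.075,0,0,0,-0.2],[0,0,-0.1,0,0,0,-0.2],[0,0,-0.13,0,0,0,-0.2],[0,0,-0.15,0,0,0,-0.2],[0,0,-0.15,0,0,0,-0.2],[0,0,-0.15,0,0,0,-0.2]],
  ],
)

```text
clock: 26.08
position: [0.519, 0.2506, 0.2279]
ee_rot: [-0.379, 3.115, 0.003]
force: [-0.2, -0.2, -1.5]
width: 0.597
gripper_force: 0.0
```

```bash
python3 st.py; python3 - <<'E'
from h import *
C=cam('wrist'); im=save('wrist','w6'); b=save('scene','s6')
H=R.from_euler('z',.242); W=lambda P:H.apply(np.array(P))+[.518,.2503,0]
th=np.linspace(0,6.28,40)
ov=im[:,:,::-1].copy()
for r,z,c in((.0205,.069,(0,255,0)),(.0055,.114,(0,0,255))):
    q=proj('wrist',W(np.c_[r*np.cos(th),r*np.sin(th),0*th+z]),C).astype(int); cv2.polylines(ov,[q],1,c,1)
c=proj('wrist',[.518,.2503,.09],C)[0].astype(int); A=ov[c[1]-50:c[1]+50,c[0]-65:c[0]+65]
p=proj('scene',[.518,.25,.08])[0].astype(int); B=b[p[1]-50:p[1]+50,p[0]-65:p[0]+65,::-1]
cv2.imwrite('pics/fin.png',np.hstack([cv2.resize(x,(400,308),interpolation=cv2.INTER_CUBIC) for x in(A,B)]))
E
```

```text
t 26.08 pos [0.519  0.2506 0.2279] F [-0.2 -0.2 -1.5] Ftool [ 0.2 -0.2  1.5] M [ 0.    0.1  -0.02] w 0.597 tilt tool [-0.0014 -0.0037 -0.    ]
```

View pics/fin.png

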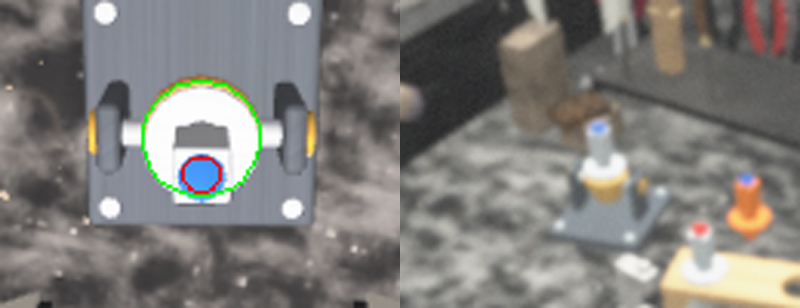

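The punch stands upright and seated in the cup. The predicted collar and cap outlines match the picture at (200,140) and (201,175). The red punch is still in the rack and the gripper is clear.

```bash
python3 -c "
from cell import sign_off; print(sign_off())"
```

```text
the job is handed in; nothing more can be done
None
```

The blue-capped punch stands upright and fully seated in the brass cup: I pressed it home at about 15 N, rocked it about 10° each way under a light push (readings mostly 4–7 N, briefly up to 9 N), released it, and handed the job in at about 26 s.

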